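Lock the dust cup back onto the bench cyclone

TASK

The dust separator's cup has been emptied and stands on the varnish tin: take it by its orange handle, raise it upright into the blue collar under the cyclone with the handle at the yellow mark, turn it to the red mark and let it settle down so that its lugs lock, and let go. Then, with the cup locked, throw the green-knobbed switch lever fully over to its other side. Leave the wax tin, the stain jar and the brush where they are.

Things in the scene. Friction and masses are not known exactly. Their poses are not given: they have to be found in the camera images.
- cup_center (a point): Centre of the loose dust cup: clear beaker 80 mm across, 98 mm tall, about 0.35 kg; this point is on its axis, 49 mm above its underside. z up, -x towards the handle. Three orange rim lugs reach 50 mm from the axis, 14 mm wide, 92 to 98 mm above the underside: one over the handle, the others 120 degrees either side. It starts standing on the varnish tin.
- cup_grip (a point): Grip point, mid-section of the cup's orange handle; axes of cup_center, from which it lies (-94, 0, -18) mm. The handle is a flat-sided bar 22 mm wide (y) and 22 thick that droops 25 degrees below level as it runs out along -x, 95 mm long; this point is 60 mm along it. Under the cyclone the gripper must lean out over the handle: square to the bar is 25 degrees from vertical.
- seat (a point): On the collar's vertical axis: where cup_center lies when the cup is locked (218 mm above the bench). z up, -x towards the red mark, where the handle points when locked (cup axes = seat axes). Turning: cup_center must be more than 4 mm above seat (a roof stops it at 17 mm). Once turned, lower it 4 mm below that track into the lock pockets: level with seat.
- collar_mouth (a point): Centre of the fixed blue collar's open underside; axes of seat, 38 mm above it. Tube 116 mm across, bore 86 mm (3 mm clear round the cup), three 24 mm lug slots. Cup enters only with its handle at the yellow mark, 45 degrees clockwise seen from above from the red one. Then turn 45 degrees anticlockwise; pockets allow 4 degrees either way, solid stop beyond.
- cyclone (a point): Centre of the fixed blue cyclone drum over the collar; axes of seat, 410 mm above the bench. The cone widens from 124 mm across (296 mm above the bench) to 180 mm (from 370 to 470 mm). Two posts 22 mm thick stand at x = 75, y = +-100 mm; the steel base, 12 mm thick, spans x = -30 to 130, y = +-120 mm.
- switch (a joint): Angle of the switch lever in rad: 0 as it starts (off, leaning to the -x side of its box), 1.0 fully over (on, leaning to +x). It stays where it is left; about 1 N at the knob moves it.
- switch_tip (a point): Centre of the green ball knob, 26 mm across, on the switch lever (10 mm rod, 80 mm from pivot to ball). Axes at the start, those of the box: +x the way to throw it, y the pivot axis, z up; they turn with the lever. At the start the ball is 92 mm above the bench, the pivot 38 mm in +x from it and 70 mm below. The fixed box is 70 x 50 mm, 25 high, under the pivot.
- wax_tin: Bystander: round tin, 84 mm across, 55 mm tall, origin at the centre of its underside.
- stain_jar: Bystander: amber jar, 68 mm across, 95 mm tall, origin at the centre of its underside.
- brush: Bystander: brush 170 mm long lying on the bench, about 20 mm high, origin at its middle on the underside, x along it.
- tin_top (a point): Centre of the flat lid of the fixed green varnish tin on which the cup starts: 104 mm across, 110 mm tall.

How it is judged:
By the outcome, as a careful person would: the job done as asked, in the order asked, and still so for the second after the job is handed in, with the robot touching nothing.
It also fails if it takes over 64 s, if anything falls off the work surface, if the arm or the gripper's body presses on something with over 40 N, if the wrist force passes 120 N, or if a joint passes its speed limit or range.

ROBOT

A 7-joint arm with a two-finger parallel gripper is mounted at the origin on the work surface. World frame = base frame: x ahead of the robot, y to its left, z up, the work surface at z = 0. Lengths are in m, angles in rad, forces in N, time in s.
With the tool pointing down it reaches from about 0.4 to 0.85 m from the base axis. Payload 10.4 kg.
Tool frame: the origin (TCP) lies between the finger pads; the fingertips stand 8 mm ahead of it and the grasp point (between the pads) lies 11 mm behind it (bot.tips_ahead is the distance from the TCP to the fingertips, in m); z points along the fingers, y is the line along which they close (so a half turn about z gives the same grasp; the last joint's range is limited). The gripper opens to 87 mm and grips with 3 to 60 N. Pads are 19 mm wide; open, the fingers measure 117 mm over their backs; the gripper's body (75 mm by 190 mm) begins 51 mm behind the grasp point.
Start: joints at [1.142, 0.332, -0.065, 1.46, 0.022, 1.35, -0.088], TCP at [0.247, -0.574, 0.231] pointing down, gripper open.
Joint ranges: [-2.6, 2.6], [-0.5, 2.12], [-1.47, 1.34], [0.16, 2.42], [-1.27, 4.41], [0.06, 2.06], [-2.6, 2.6]. Speed limits (rad/s): [2.22, 2.22, 2.79, 2.79, 3.14, 3.14, 3.14].

INTERFACE

Orientations are given as a unit quaternion [x, y, z, w].
In Python, from workcell import bot gives the robot as it stands. The module is installed in compiled form; this text tells all that it offers.
- The arm moves only by the tool arm_command, never from a script. Its argument "moves" is a list of rows, each an object with "translation": the shift along the world's x, y, z in mm, a list of three; "rotation": the turn, a rotation vector about the world's x, y, z in degrees, a list of three; "gripper": the finger opening in mm, from 0 to 87. A call has 1 to 20 rows; each row shifts and turns the commanded pose from where the row before left it; what a row does not reach is not made up. A row lasts 1/10 s, in which the tool goes at most 50 mm and 8.59 degrees, less where a joint would pass 70% of its speed; a pose out of reach is approached as far as the arm can. A call with a gripper value outside its range is refused whole. The fingers move at their own pace and stop on an object; "force" is the grip in N (left out, the last holds). Time passes only in rows, so rows that do not move let the fingers close. It gives the time, the measured TCP pose, the force, the opening and the grip force at its end, in the units of the state.
- bot.get_obs(): the state, without advancing time (a new reading comes with each control period).
- bot.get_image(name): name is "side" or "top" or "wrist"; returns the picture (480x640x3 uint8, red, green, blue); there is no depth.
- bot.camera_model(name): a dict with "intrinsics" (3x3 intrinsics, pixels), "R" (3x3) and "t" (3): a world point X has camera coordinates R X + t; the wrist camera has in their place "T_tool_cam" (4x4, takes a point from camera to tool coordinates, whose origin is the TCP and whose axes are the flange's). Camera axes: x right, y down, z forward; pixel columns grow to the right and rows downward; lengths in m; the calibration is good to about 2 mm. A picture is of the moment at which its call begins: read the wrist's pose just before it. camera_model takes no time and is no camera call.
- bot.hand_in(): hands the job in; it is judged then, once.
Trained networks look in the newest picture that a camera, given by its name, has taken for a name from the list of things; names that differ only in an ending like _2 or _b are one class to them, and where a whole thing is asked for, a point or a joint stands for the part that bears it (a point fixed in the world has none). Each returns a list of dicts, best first, with "score" (0 to 1); they miss things now and then, are a little off and sometimes report something else, mostly with a low value. They report only what shows in the picture. A call takes as long as a camera call.
- bot.find_in(camera, target): "box" ([left, top, width, height] in pixels, round what is visible of it).
- bot.cut_out(camera, target): "mask" (480x640 bool, what is visible of it) and "box" ([left, top, width, height] in pixels, round what is visible of it).
The state is a dict: "time": time; "qpos": joint angles; "qvel": joint speeds; "joint_torque": joint torques, N m; "eef_pos": TCP position; "orientation": TCP orientation; "ft_force": force on the tool from outside, world axes, zero at the start; "ft_torque": the same for the moment, N m; "grip_width": finger opening in m; "grasp_force": force on a finger pad.
Only numpy, scipy, OpenCV 4.12 (cv2) and the standard library are available. Lean on these libraries where they do the work, as an engineer would, in place of code of your own. Each camera call takes 0.05 s, during which the arm holds its last target. There are 200 camera calls.

## Working session

There is one attempt and no reset: what is moved stays moved. The work goes in short steps, Python scripts to look and compute and a tool call to move; the robot and the scene stay as the last step left them, time stands still between calls to the robot, and variables do not carry over. Pictures are saved under pics/ and viewed, at most 10 in all, crops included, and the job is handed in when it is done.

Besides the shell and the picture viewer there is one more tool, called after "Request:" in YAML: its name, and indented under it one key for each argument. arm_command: Moves the arm, as the interface text tells. Its arguments: {"type":"object","properties":{"moves":{"type":"array"},"force":{"type":"number"}},"required":["moves"]}

```bash
mkdir -p pics; cat > h.py <<'E'
import numpy as np, cv2
from workcell import bot
from scipy.spatial.transform import Rotation as Rn
def cam(n,obs=None):
    m=bot.camera_model(n);K=np.array(m["intrinsics"])
    if "R" in m: return K,np.array(m["R"]),np.array(m["t"])
    T=np.array(m["T_tool_cam"]);o=obs or bot.get_obs()
    W=np.eye(4);W[:3,:3]=Rn.from_quat(o["orientation"]).as_matrix();W[:3,3]=o["eef_pos"]
    C=np.linalg.inv(W@T);return K,C[:3,:3],C[:3,3]
def proj(c,X):
    K,R,t=c;p=(np.atleast_2d(X)@R.T+t)@K.T;return p[:,:2]/p[:,2:]
def ray(c,uv):
    K,R,t=c;d=R.T@np.linalg.solve(K,[uv[0],uv[1],1.]);return -R.T@t,d/np.linalg.norm(d)
def atz(c,uv,z):
    o,d=ray(c,uv);return o+d*(z-o[2])/d[2]
def tri(*cu):
    A=0;b=0
    for c,uv in cu:
        o,d=ray(c,uv);P=np.eye(3)-np.outer(d,d);A=A+P;b=b+P@o
    return np.linalg.solve(A,b)
E
python3 - <<'E'
from h import *
np.set_printoptions(precision=4,suppress=True)
for n in ["side","top","wrist"]:
    im=bot.get_image(n);cv2.imwrite(f"pics/{n}0.png",im[:,:,::-1])
    K,R,t=cam(n);print(n,"pos",-R.T@t,"fwd",R[2],K[0,0])
for n in ["side","top"]:
    for t in ["cup_center","cup_grip","switch_tip","tin_top","cyclone","collar_mouth","wax_tin","stain_jar","brush"]:
        r=bot.find_in(n,t);print(n,t,[(np.round(x["box"]).tolist(),round(x["score"],2)) for x in r[:2]])
print(bot.get_obs())
E
```

```text
side pos [-0.1723  0.6997  1.0957] fwd [ 0.5396 -0.5421 -0.6441] 617.7135290032085
top pos [0.2094 0.0073 1.6815] fwd [ 0.2159 -0.0071 -0.9764] 578.6025110755718
wrist pos [ 0.3192 -0.5427  0.3858] fwd [-0.2628 -0.1116 -0.9584] 419.1610921801934
side cup_center [([396.0, 190.0, 52.0, 76.0], 0.65)]
side cup_grip [([393.0, 194.0, 54.0, 72.0], 0.62), ([193.0, 400.0, 16.0, 23.0], 0.59)]
side switch_tip [([196.0, 400.0, 13.0, 17.0], 0.51)]
side tin_top [([388.0, 230.0, 39.0, 51.0], 0.86)]
side cyclone [([252.0, 90.0, 105.0, 230.0], 0.97)]
side collar_mouth [([249.0, 87.0, 106.0, 236.0], 0.96)]
side wax_tin []
side stain_jar [([429.0, 201.0, 20.0, 38.0], 0.86)]
side brush [([343.0, 314.0, 68.0, 47.0], 0.63)]
top cup_center [([395.0, 234.0, 36.0, 65.0], 0.75)]
top cup_grip [([394.0, 235.0, 40.0, 65.0], 0.73)]
top switch_tip [([171.0, 266.0, 9.0, 14.0], 0.45)]
top tin_top [([384.0, 238.0, 39.0, 42.0], 0.98)]
top cyclone [([256.0, 118.0, 121.0, 135.0], 0.64)]
top collar_mouth [([257.0, 117.0, 120.0, 142.0], 0.87)]
top wax_tin [([227.0, 257.0, 28.0, 30.0], 0.97), ([253.0, 117.0, 124.0, 137.0], 0.6)]
top stain_jar [([442.0, 233.0, 30.0, 29.0], 0.65)]
top brush [([317.0, 267.0, 18.0, 56.0], 0.91), ([384.0, 238.0, 42.0, 42.0], 0.62)]
{'time': 1.05, 'qpos': array([ 1.1424,  0.3322, -0.0647,  1.4601,  0.0216,  1.3499, -0.0885]), 'qvel': array([ 0.0012,  0.0003,  0.0008,  0.    ,  0.0003,  0.    , -0.0013]), 'joint_torque': array([  0.0005, -62.3052,   0.0249, -39.0125,  -0.0611,   0.0318,
         0.0001]), 'eef_pos': array([ 0.2468, -0.5743,  0.2306]), 'orientation': array([0.9795, 0.2015, 0.    , 0.0001]), 'ft_force': array([0.2169, 0.4119, 0.0245]), 'ft_torque': array([ 0.0238, -0.0043,  0.0238]), 'grasp_force': 0.0, 'grip_width': 0.08692172984986028}
```

View pics/side0.png

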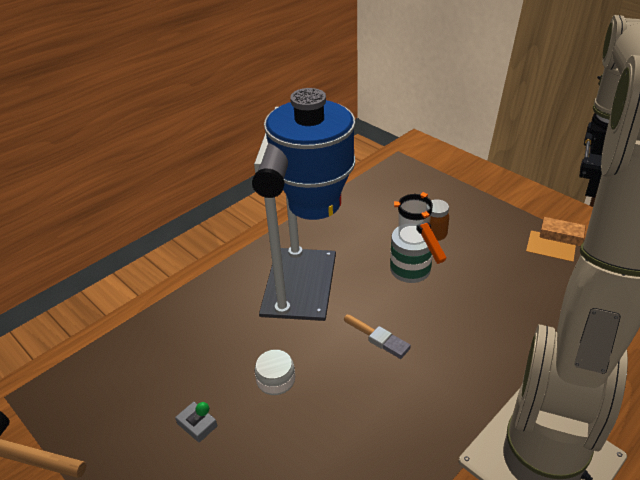

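View pics/top0.png

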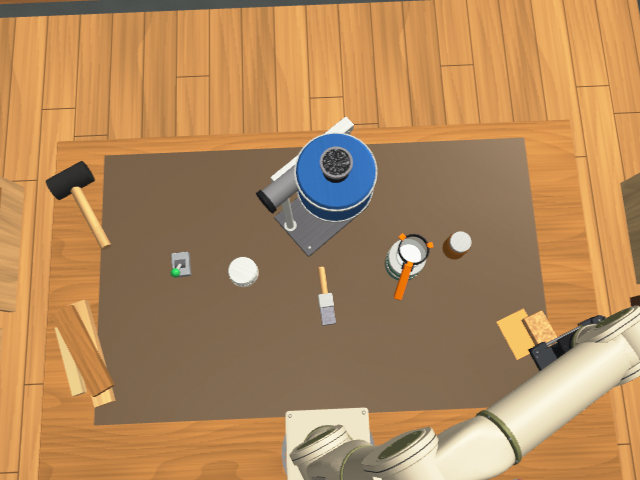

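```bash
cat > fit.py <<'E'
from h import *
from scipy.optimize import minimize
def boxpts(c,s):
    g=np.array(np.meshgrid([-1,1],[-1,1],[-1,1])).reshape(3,-1).T/2
    return np.array(c)+g*np.array(s)
def rotz(p,a): return p@Rn.from_euler('z',a).as_matrix().T
def circ(r,z,n=40):
    a=np.linspace(0,2*np.pi,n);return np.c_[r*np.cos(a),r*np.sin(a),0*a+z]
def orange_parts():
    P=[]
    for k in (0,1,-1): P.append(rotz(boxpts([-.044,0,.046],[.012,.014,.006]),k*2*np.pi/3))
    b=boxpts([-.0475,0,0],[.095,.022,.022])
    P.append(Rn.from_euler('y',-25,degrees=True).apply(b)+[-.0396,0,.0074]);return P
S=4
def render(c,parts,roi):
    x,y,w,h=roi;m=np.zeros((h*S,w*S),np.uint8)
    for p in parts:
        q=(proj(c,p)-[x,y]+.5)*S
        cv2.fillConvexPoly(m,cv2.convexHull(np.round(q).astype(np.int32)),1)
    return m
def fit(views,parts,x0,z,steps=(.02,.02,.2)):
    # views: (cam, mask, roi) ; x=(x,y[,yaw])
    T=[(c,cv2.resize(m[r[1]:r[1]+r[3],r[0]:r[0]+r[2]].astype(np.float32),None,fx=S,fy=S)) for c,m,r in views]
    def place(x): return [rotz(p,x[2] if len(x)>2 else 0)+[x[0],x[1],z] for p in parts]
    def cost(x):
        return sum(np.abs(cv2.GaussianBlur(render(c,place(x),v[2]).astype(np.float32)-t,(0,0),4)).sum()/max(t.sum(),1) for (c,t),v in zip(T,views))
    best=None
    for _ in range(3):
        s=np.array([x0]+[np.array(x0)+np.eye(len(x0))[i]*steps[i] for i in range(len(x0))])
        r=minimize(cost,x0,method='Nelder-Mead',options=dict(initial_simplex=s,xatol=1e-4,fatol=1e-4));x0=r.x;steps=np.array(steps)/3
    return r.x,r.fun
def orange(im):
    h=cv2.cvtColor(im,cv2.COLOR_RGB2HSV);return (h[...,0]<14)&(h[...,1]>215)&(h[...,2]>120)
def blue(im):
    h=cv2.cvtColor(im,cv2.COLOR_RGB2HSV);return (h[...,0]>100)&(h[...,0]<125)&(h[...,1]>150)&(h[...,2]>50)
E
python3 - <<'E'
from fit import *
np.set_printoptions(precision=4,suppress=True)
I={n:cv2.imread(f"pics/{n}0.png")[:,:,::-1].copy() for n in("side","top")}
C={n:cam(n) for n in I}
# cup
V=[];roi=dict(side=(380,180,80,95),top=(385,222,60,90))
for n in I: m=orange(I[n]);V.append((C[n],m,roi[n]));x,y,w,h=roi[n];print(n,m[y:y+h,x:x+w].sum())
x0=atz(C["top"],(413,249),.208);print("x0",x0)
for v in (V,V[:1],V[1:]):
    print("cup",fit(v,orange_parts(),[x0[0],x0[1],.3],.159))
# cyclone: hull of blue
V=[];roi=dict(side=(235,80,140,150),top=(240,110,150,120))
for n in I:
    m=blue(I[n]).astype(np.uint8);x,y,w,h=roi[n];k=np.zeros_like(m);k[y:y+h,x:x+w]=m[y:y+h,x:x+w]
    cs=cv2.findContours(k,0,1)[0];c=max(cs,key=cv2.contourArea);hm=np.zeros_like(m);allp=np.vstack([q for q in cs if cv2.contourArea(q)>60]);cv2.fillConvexPoly(hm,cv2.convexHull(allp),1);V.append((C[n],hm,roi[n]));print(n,cv2.boundingRect(allp))
parts=[np.vstack([circ(.09,.47),circ(.09,.37),circ(.058,.256)])]
for v in (V,V[:1],V[1:]): print("cyc",fit(v,parts,[.70,-.02],0.,(.03,.03)))
for nm,uv in dict(a=(335,250),b=(325,318),c=(262,317)).items(): print("base",nm,atz(C["side"],uv,.012))
for uv in((282,306),(295,251)): print("post",atz(C["side"],uv,.012))
print("basetop",atz(C["top"],(309,255),.012))
print("red",atz(C["side"],(340,199),.27),"yel",atz(C["side"],(331,211),.27))
print("knob",tri((C["side"],(202.5,408.5)),(C["top"],(175.5,272.5))))
g=[cv2.resize(I["side"][180:225,300:360],None,fx=6,fy=6,interpolation=2),cv2.resize(I["top"][240:290,160:220],None,fx=6,fy=6,interpolation=2)]
g=np.hstack([cv2.copyMakeBorder(a,0,300-a.shape[0],0,0,0) for a in g]);cv2.imwrite("pics/c1.png",g[:,:,::-1])
E
```

```text
side 357
top 58
x0 [ 0.5175 -0.2447  0.208 ]
cup (array([ 0.5948, -0.1223, -0.5494]), np.float64(2.0))
cup (array([ 0.5208, -0.2506, -0.3685]), np.float64(0.779262363910675))
cup (array([ 0.6164, -0.1257, -0.669 ]), np.float64(0.9999999403953552))
side (266, 101, 87, 118)
top (296, 134, 79, 86)
cyc (array([ 0.6505, -0.0436]), np.float64(0.16178280115127563))
cyc (array([ 0.6499, -0.0439]), np.float64(0.09643453359603882))
cyc (array([ 0.6506, -0.0417]), np.float64(0.06453774124383926))
base a [ 0.6992 -0.1535  0.012 ]
base b [0.5489 0.034  0.012 ]
base c [0.6599 0.1328 0.012 ]
post [0.6517 0.077  0.012 ]
post [ 0.7742 -0.0791  0.012 ]
basetop [0.5543 0.0291 0.012 ]
red [ 0.6027 -0.0799  0.27  ] yel [ 0.5871 -0.0356  0.27  ]
knob [0.5055 0.4027 0.0893]
```

View pics/c1.png

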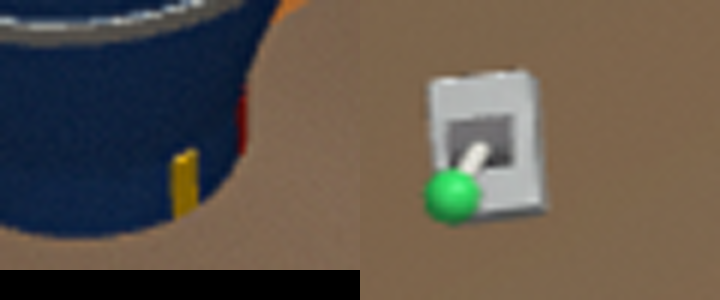

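```bash
python3 - <<'E'
from fit import *
np.set_printoptions(precision=4,suppress=True)
I={n:cv2.imread(f"pics/{n}0.png")[:,:,::-1].copy() for n in("side","top")}
C={n:cam(n) for n in I}
def orange(im):
    f=im.astype(int);return (f[...,0]>130)&(f[...,2]<70)&(f[...,0]-f[...,1]>85)
V=[];roi=dict(side=(385,185,65,85),top=(388,225,50,82))
for n in I: m=orange(I[n]);V.append((C[n],m,roi[n]));x,y,w,h=roi[n];print(n,m[y:y+h,x:x+w].sum())
for v in (V,V[:1],V[1:]):
    r=fit(v,orange_parts(),[.5175,-.245,.0],.159);print("cup",r,np.degrees(r[0][2]))
print("tin",atz(C["top"],(405,259),.11))
print("box centre",atz(C["top"],(181.2,263.8),.025),[atz(C["top"],(160+u/6-60,240+v/6),.025) for u,v in((430,78),(528,70),(545,210))])
r=fit(V,orange_parts(),[.5175,-.245,.0],.159)[0]
o=[]
for n,(c,m,b) in zip(I,V):
    im=I[n][b[1]:b[1]+b[3],b[0]:b[0]+b[2]];e=cv2.resize(im,None,fx=S*2,fy=S*2,interpolation=2)
    k=cv2.resize(render(c,[rotz(p,r[2])+[r[0],r[1],.159] for p in orange_parts()],b),None,fx=2,fy=2,interpolation=0)
    cv2.drawContours(e,cv2.findContours(k,0,1)[0],-1,(0,255,0),1);o.append(cv2.copyMakeBorder(e,0,690-e.shape[0],0,0,0))
cv2.imwrite("pics/c2.png",cv2.resize(np.hstack(o),None,fx=.8,fy=.8)[:,:,::-1])
E
```

```text
side 351
top 359
cup (array([ 0.5209, -0.2474, -0.3376]), np.float64(1.0081090927124023)) -19.341849494292436
cup (array([ 0.5214, -0.2495, -0.2889]), np.float64(0.8474246263504028)) -16.55206004819262
cup (array([ 0.5205, -0.2472, -0.3467]), np.float64(0.1737471967935562)) -19.86191273995836
tin [ 0.5107 -0.2371  0.11  ]
box centre [0.5422 0.4021 0.025 ] [array([0.5757, 0.4302, 0.025 ]), array([0.5775, 0.3825, 0.025 ]), array([0.5079, 0.3739, 0.025 ])]
```

View pics/c2.png

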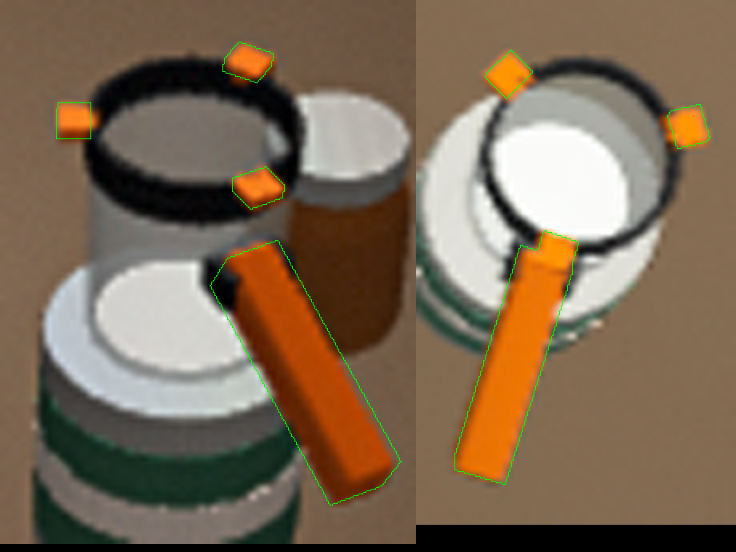

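```bash
cat > goal.py <<'E'
from h import *
np.set_printoptions(precision=4,suppress=True)
CUP=np.array([.5207,-.2474,.159]);SEAT=np.array([.650,-.043,.218])
def pose(center,yaw,lean=33,back=0,gs=(-.094,0,-.018)):
    """TCP pose with the grasp point on the handle of a cup at center with x axis at yaw deg"""
    l=np.radians(lean);c,s=np.cos(l),np.sin(l);W=Rn.from_euler('z',yaw,degrees=True)
    M=np.array([[c,0,s],[0,-1,0],[s,0,-c]])
    p=np.array(center)+W.apply(gs)+W.apply(M[:,2])*(.011-back)
    return p,W*Rn.from_matrix(M)
def delta(P,rows=None,frm=None):
    o=bot.get_obs()
    p,R=frm or (o["eef_pos"],Rn.from_quat(o["orientation"]))
    d=(P[0]-p)*1000;r=(P[1]*R.inv()).as_rotvec(degrees=True)
    n=rows or int(np.ceil(max(np.linalg.norm(d)/45,np.linalg.norm(r)/8,1)))
    print("total",d.round(1),r.round(2),"|rows",n,"each",(d/n).round(2),(r/n).round(3));return P
E
python3 - <<'E'
from goal import *
a=delta(pose(CUP,-19.6,back=.09));print(a[0]);b=delta(pose(CUP,-19.6),frm=a);print(b[0])
print(bot.camera_model("wrist")["T_tool_cam"])
E
```

```text
total [144.8 372.8 -23.3] [  1.08 -33.75 -41.64] |rows 9 each [16.09 41.42 -2.59] [ 0.12  -3.75  -4.627]
[ 0.3916 -0.2014  0.2073]
total [ 46.2 -16.4 -75.5] [0. 0. 0.] |rows 3 each [ 15.39  -5.48 -25.16] [0. 0. 0.]
[ 0.4378 -0.2179  0.1318]
[[-0.0013 -0.9584 -0.2855  0.079 ]
 [ 1.     -0.0013 -0.0002 -0.0002]
 [-0.0002 -0.2855  0.9584 -0.1559]
 [ 0.      0.      0.      1.    ]]
```

Request:
arm_command:
  moves:
    - {"translation":[14.5,37.3,-2.3],"rotation":[0.11,-3.375,-4.164],"gripper":87}
    - {"translation":[14.5,37.3,-2.3],"rotation":[0.11,-3.375,-4.164],"gripper":87}
    - {"translation":[14.5,37.3,-2.3],"rotation":[0.11,-3.375,-4.164],"gripper":87}
    - {"translation":[14.5,37.3,-2.3],"rotation":[0.11,-3.375,-4.164],"gripper":87}
    - {"translation":[14.5,37.3,-2.3],"rotation":[0.11,-3.375,-4.164],"gripper":87}
    - {"translation":[14.5,37.3,-2.3],"rotation":[0.11,-3.375,-4.164],"gripper":87}
    - {"translation":[14.5,37.3,-2.3],"rotation":[0.11,-3.375,-4.164],"gripper":87}
    - {"translation":[14.5,37.3,-2.3],"rotation":[0.11,-3.375,-4.164],"gripper":87}
    - {"translation":[14.5,37.3,-2.3],"rotation":[0.11,-3.375,-4.164],"gripper":87}
    - {"translation":[14.5,37.3,-2.3],"rotation":[0.11,-3.375,-4.164],"gripper":87}
    - {"translation":[0,0,0],"rotation":[0,0,0],"gripper":87}
    - {"translation":[0,0,0],"rotation":[0,0,0],"gripper":87}

```text
time: 2.25
eef_pos: [0.3917, -0.2009, 0.2075]
orientation: [0.945, -0.162, 0.28, 0.048]
ft_force: [-0.1, -0.1, 0.3]
grip_width: 0.0868
grasp_force: 0.0
```

```bash
python3 - <<'E'
from goal import *
from fit import *
o=bot.get_obs();print(o["qpos"],o["eef_pos"])
delta(pose(CUP,-19.6,back=.09));delta(pose(CUP,-19.6))
c=cam("wrist",o);im=bot.get_image("wrist")
e=im.copy()
for p in orange_parts():
    q=proj(c,rotz(p,np.radians(-19.6))+CUP);cv2.polylines(e,[cv2.convexHull(q.round().astype(np.int32))],True,(0,255,0),1)
cv2.imwrite("pics/w1.png",e[:,:,::-1])
E
```

```text
[ 0.9946 -0.4976 -0.4493  2.3689 -0.4946  0.7027 -1.082 ] [ 0.3917 -0.2009  0.2075]
total [-0.1 -0.6 -0.2] [ 0.05 -0.03 -0.11] |rows 1 each [-0.09 -0.57 -0.2 ] [ 0.045 -0.032 -0.109]
total [ 46.1 -17.  -75.7] [ 0.05 -0.03 -0.11] |rows 3 each [ 15.36  -5.67 -25.23] [ 0.015 -0.011 -0.036]
```

View pics/w1.png

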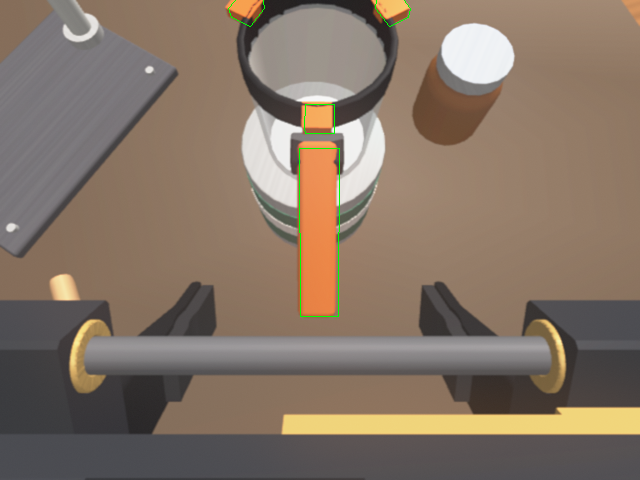

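Request:
arm_command:
  moves:
    - {"translation":[11.5,-4.2,-18.9],"rotation":[0,0,0],"gripper":87}
    - {"translation":[11.5,-4.2,-18.9],"rotation":[0,0,0],"gripper":87}
    - {"translation":[11.5,-4.2,-18.9],"rotation":[0,0,0],"gripper":87}
    - {"translation":[11.5,-4.3,-19],"rotation":[0,0,0],"gripper":87}
    - {"translation":[0,0,0],"rotation":[0,0,0],"gripper":87}
    - {"translation":[0,0,0],"rotation":[0,0,0],"gripper":20}
    - {"translation":[0,0,0],"rotation":[0,0,0],"gripper":10}
    - {"translation":[0,0,0],"rotation":[0,0,0],"gripper":0}
    - {"translation":[0,0,0],"rotation":[0,0,0],"gripper":0}
    - {"translation":[0,0,0],"rotation":[0,0,0],"gripper":0}
    - {"translation":[0,0,0],"rotation":[0,0,0],"gripper":0}
    - {"translation":[0,0,0],"rotation":[0,0,0],"gripper":0}
  force: 60

```text
time: 3.5
eef_pos: [0.4378, -0.2182, 0.132]
orientation: [0.945, -0.163, 0.28, 0.048]
ft_force: [0.1, -0.2, -0.1]
grip_width: 0.0393
grasp_force: 0.0
```

```bash
python3 - <<'E'
from goal import *
o=bot.get_obs();print(o["qpos"],o["eef_pos"],o["grip_width"],o["grasp_force"],o["ft_force"])
delta(pose(CUP,-19.6))
E
```

```text
[ 1.0321 -0.2335 -0.5795  2.3741 -0.439   0.4187 -1.1319] [ 0.4378 -0.2182  0.132 ] 0.03933706961776358 0.0 [ 0.066 -0.154 -0.13 ]
total [ 0.   0.3 -0.2] [-0.01  0.02 -0.01] |rows 1 each [ 0.04  0.28 -0.2 ] [-0.007  0.015 -0.006]
```

Request:
arm_command:
  moves:
    - {"translation":[0,0,0],"rotation":[0,0,0],"gripper":0}
    - {"translation":[0,0,0],"rotation":[0,0,0],"gripper":0}
    - {"translation":[0,0,0],"rotation":[0,0,0],"gripper":0}
    - {"translation":[0,0,0],"rotation":[0,0,0],"gripper":0}
    - {"translation":[0,0,0],"rotation":[0,0,0],"gripper":0}
    - {"translation":[0,0,0],"rotation":[0,0,0],"gripper":0}
    - {"translation":[0,0,5],"rotation":[0,0,0],"gripper":0}
    - {"translation":[0,0,10],"rotation":[0,0,0],"gripper":0}
    - {"translation":[0,0,10],"rotation":[0,0,0],"gripper":0}
    - {"translation":[0,0,5],"rotation":[0,0,0],"gripper":0}
    - {"translation":[0,0,0],"rotation":[0,0,0],"gripper":0}

```text
time: 4.6
eef_pos: [0.4379, -0.2184, 0.1627]
orientation: [0.945, -0.163, 0.28, 0.049]
ft_force: [-0.0, -0.2, -4.5]
grip_width: 0.0218
grasp_force: 60.0
```

```bash
cat > cupfit.py <<'E'
from goal import *
from fit import *
def om(im):
    f=im.astype(int);return (f[...,0]>120)&(f[...,2]<75)&(f[...,0]-f[...,1]>80)
def measure(gp,gR,views=("side","top"),roi_pad=12):
    """fit cup pose from nominal centre gp (3) and yaw deg, free: x,y,z,yaw,pitch,roll, relative to nominal"""
    V=[]
    parts=orange_parts()
    def place(x): 
        R=Rn.from_euler('z',gR+x[3],degrees=True)*Rn.from_euler('yx',[x[4],x[5]],degrees=True)
        return [R.apply(p)+gp+np.array(x[:3])/1000 for p in parts]
    for n in views:
        c=cam(n);im=bot.get_image(n);q=np.vstack([proj(c,p) for p in place(np.zeros(6))])
        a=np.floor(q.min(0)).astype(int)-roi_pad;b=np.ceil(q.max(0)).astype(int)+roi_pad
        a=np.maximum(a,0);b=np.minimum(b,[640,480]);r=(*a,*(b-a))
        m=om(im)[r[1]:r[1]+r[3],r[0]:r[0]+r[2]].astype(np.float32);V.append((c,r,cv2.resize(m,None,fx=S,fy=S),im))
    def cost(x): return sum(np.abs(cv2.GaussianBlur(render(c,place(x),r).astype(np.float32)-t,(0,0),5)).sum()/max(t.sum(),1) for c,r,t,_ in V)+1e-4*np.sum(np.square(x))
    x=np.zeros(6);st=np.array([6,6,6,4,4,4.])
    for _ in range(4):
        s=np.vstack([x,x+np.diag(st)]);w=minimize(cost,x,method='Nelder-Mead',options=dict(initial_simplex=s,maxiter=400,xatol=.02,fatol=1e-5));x=w.x;st=st/1.7
    print("cup offset mm",x[:3].round(1),"yaw,pitch,roll",x[3:].round(1),"cost",round(w.fun,3))
    o=[]
    for c,r,t,im in V:
        e=cv2.resize(im[r[1]:r[1]+r[3],r[0]:r[0]+r[2]],None,fx=S,fy=S,interpolation=2)
        for p in place(x): cv2.polylines(e,[cv2.convexHull(((proj(c,p)-r[:2]+.5)*S).round().astype(np.int32))],True,(0,255,0),1)
        o.append(e)
    H=max(e.shape[0] for e in o);return x,np.hstack([cv2.copyMakeBorder(e,0,H-e.shape[0],0,0,0) for e in o])
E
python3 - <<'E'
from cupfit import *
o=bot.get_obs();print(o["eef_pos"],o["grip_width"],o["grasp_force"],o["ft_force"],o["ft_torque"])
x,g=measure(CUP+[0,0,.03],-19.6);cv2.imwrite("pics/m1.png",g[:,:,::-1])
x,g=measure(CUP+[0,0,.03],-19.6,views=("side","wrist"))
x,g=measure(CUP+[0,0,.03],-19.6,views=("wrist","top"))
E
```

```text
[ 0.4379 -0.2184  0.1627] 0.02178088592668244 59.96876880526543 [-0.001  -0.1612 -4.5384] [ 0.5377  1.4288 -0.001 ]
cup offset mm [ 0.5 -0.7  1.9] yaw,pitch,roll [ 0.  -0.4 -0.8] cost 5.853
cup offset mm [ 3.3 -1.4 -2.1] yaw,pitch,roll [-0.1 -2.5  0.8] cost 10.489
cup offset mm [  4.1   0.8 -15.2] yaw,pitch,roll [ 1.2 -0.5  2.6] cost 5.15
```

```bash
python3 - <<'E'
from goal import *
delta(pose([.650,-.043,.192],-6.5),rows=12)
E
```

```text
total [125.1 185.    3.4] [-0.04 -0.03 13.1 ] |rows 12 each [10.42 15.41  0.28] [-0.004 -0.003  1.091]
```

Request:
arm_command:
  moves:
    - {"translation":[5,7.5,0.3],"rotation":[0,0,0.55],"gripper":0}
    - {"translation":[10.4,15.4,0.3],"rotation":[0,0,1.09],"gripper":0}
    - {"translation":[10.4,15.4,0.3],"rotation":[0,0,1.09],"gripper":0}
    - {"translation":[10.4,15.4,0.3],"rotation":[0,0,1.09],"gripper":0}
    - {"translation":[10.4,15.4,0.3],"rotation":[0,0,1.09],"gripper":0}
    - {"translation":[10.4,15.4,0.3],"rotation":[0,0,1.09],"gripper":0}
    - {"translation":[10.4,15.4,0.3],"rotation":[0,0,1.09],"gripper":0}
    - {"translation":[10.4,15.4,0.3],"rotation":[0,0,1.09],"gripper":0}
    - {"translation":[10.4,15.4,0.3],"rotation":[0,0,1.09],"gripper":0}
    - {"translation":[10.4,15.4,0.3],"rotation":[0,0,1.09],"gripper":0}
    - {"translation":[10.4,15.4,0.3],"rotation":[0,0,1.09],"gripper":0}
    - {"translation":[10.4,15.4,0.3],"rotation":[0,0,1.09],"gripper":0}
    - {"translation":[5.4,8.1,0.3],"rotation":[0,0,0.55],"gripper":0}
    - {"translation":[0,0,0],"rotation":[0,0,0],"gripper":0}
    - {"translation":[0,0,0],"rotation":[0,0,0],"gripper":0}

```text
time: 6.4
eef_pos: [0.5622, -0.0331, 0.1655]
orientation: [0.957, -0.055, 0.283, 0.016]
ft_force: [-1.1, -0.8, -3.9]
grip_width: 0.0213
grasp_force: 60.0
```

```bash
python3 - <<'E'
from cupfit import *
o=bot.get_obs();print(o["qpos"],o["ft_force"],o["grip_width"])
P=delta(pose([.650,-.043,.192],-6.5))
c=np.array([.650,-.043,.192])+np.array(o["eef_pos"])-P[0]
A=[]
for n in("wrist","side"):
    cm=cam(n,o);im=bot.get_image(n);e=im.copy();cv2.imwrite(f"pics/y_{n}.png",im[:,:,::-1])
    for p in orange_parts():
        q=proj(cm,rotz(p,np.radians(-6.5))+c);cv2.polylines(e,[cv2.convexHull(q.round().astype(np.int32))],True,(0,255,0),1)
    for z,r in((.256,.058),(.296,.062),(.256,.043)):
        q=proj(cm,circ(r,z)+[.650,-.043,0]);cv2.polylines(e,[q.round().astype(np.int32)],True,(255,255,0),1)
    for a in(218.5,173.5):
        a=np.radians(a);d=np.array([np.cos(a),np.sin(a),0]);q=proj(cm,[np.array([.65,-.043,z])+.059*d for z in(.256,.29)]);cv2.line(e,*[tuple(map(int,k.round())) for k in q],(255,0,255),1)
    A.append(e if n=="wrist" else cv2.resize(e[150:290,240:400],(640,560),interpolation=2))
cv2.imwrite("pics/y1.png",A[0][:,:,::-1]);cv2.imwrite("pics/y2.png",A[1][:,:,::-1])
E
```

```text
[ 1.1383 -0.1229 -1.139   2.1665 -0.077   0.4562 -1.656 ] [-1.0632 -0.762  -3.9242] 0.021304168294666408
total [ 0.3  0.  -0.7] [-0.05 -0.03  0.01] |rows 1 each [ 0.32  0.04 -0.72] [-0.047 -0.028  0.013]
```

View pics/y1.png

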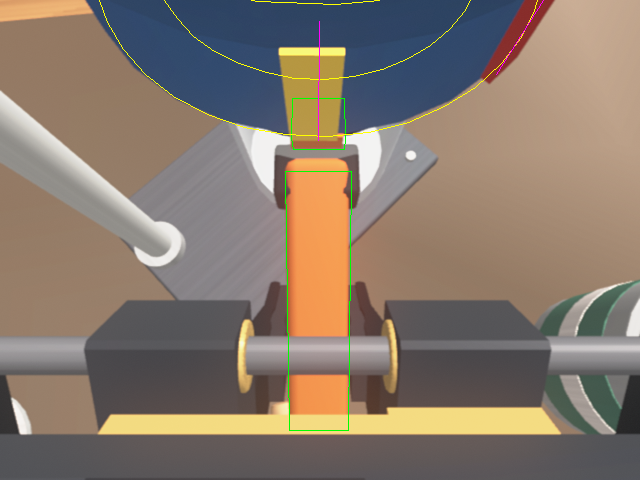

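View pics/y2.png

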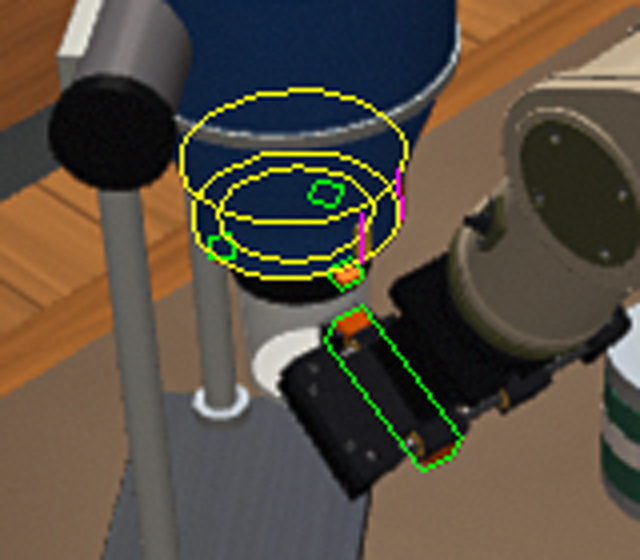

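Request:
arm_command:
  moves:
    - {"translation":[0,0,5],"rotation":[0,0,0],"gripper":0}
    - {"translation":[0,0,5],"rotation":[0,0,0],"gripper":0}
    - {"translation":[0,0,3],"rotation":[0,0,0],"gripper":0}
    - {"translation":[0,0,3],"rotation":[0,0,0],"gripper":0}
    - {"translation":[0,0,3],"rotation":[0,0,0],"gripper":0}
    - {"translation":[0,0,0],"rotation":[0,0,0],"gripper":0}

```text
time: 7.1
eef_pos: [0.5628, -0.0332, 0.1853]
orientation: [0.957, -0.054, 0.284, 0.016]
ft_force: [-0.2, 0.0, -3.8]
grip_width: 0.0215
grasp_force: 60.0
```

Request:
arm_command:
  moves:
    - {"translation":[0,0,3],"rotation":[0,0,0],"gripper":0}
    - {"translation":[0,0,3],"rotation":[0,0,0],"gripper":0}
    - {"translation":[0,0,3],"rotation":[0,0,0],"gripper":0}
    - {"translation":[0,0,3],"rotation":[0,0,0],"gripper":0}
    - {"translation":[0,0,3],"rotation":[0,0,0],"gripper":0}
    - {"translation":[0,0,0],"rotation":[0,0,0],"gripper":0}

```text
time: 7.7
eef_pos: [0.5628, -0.0331, 0.2004]
orientation: [0.957, -0.054, 0.284, 0.016]
ft_force: [-0.5, 0.7, -4.1]
grip_width: 0.0213
grasp_force: 60.0
```

```bash
python3 - <<'E'
from goal import *
o=bot.get_obs();print(o["qpos"],o["ft_force"])
delta(pose([.650,-.043,.2285],-6.5))
a=pose([.650,-.043,.2285],-6.5);n=15
prev=a
for i in range(1,n+1):
    P=pose([.650,-.043,.2285],-6.5+45*i/n);print(((P[0]-prev[0])*1000).round(1),end=" ");prev=P
E
```

```text
[ 1.0739 -0.193  -1.0416  2.1273 -0.1941  0.5426 -1.5559] [-0.5404  0.6756 -4.0757]
total [-0.3  0.1  0.9] [0.   0.05 0.  ] |rows 1 each [-0.28  0.11  0.91] [0.002 0.051 0.002]
[-0.4 -4.6  0. ] [-0.2 -4.6  0. ] [ 0.1 -4.6  0. ] [ 0.3 -4.6  0. ] [ 0.6 -4.6  0. ] [ 0.8 -4.5  0. ] [ 1.  -4.5  0. ] [ 1.3 -4.4  0. ] [ 1.5 -4.4  0. ] [ 1.7 -4.3  0. ] [ 1.9 -4.2  0. ] [ 2.2 -4.1  0. ] [ 2.4 -3.9  0. ] [ 2.6 -3.8  0. ] [ 2.8 -3.7  0. ]
```

Request:
arm_command:
  moves:
    - {"translation":[-0.4,-4.6,0.2],"rotation":[0,0,3],"gripper":0}
    - {"translation":[-0.2,-4.6,0.2],"rotation":[0,0,3],"gripper":0}
    - {"translation":[0.1,-4.6,0.2],"rotation":[0,0,3],"gripper":0}
    - {"translation":[0.3,-4.6,0.2],"rotation":[0,0,3],"gripper":0}
    - {"translation":[0.6,-4.6,0],"rotation":[0,0,3],"gripper":0}
    - {"translation":[0.8,-4.5,0],"rotation":[0,0,3],"gripper":0}
    - {"translation":[1.0,-4.5,0],"rotation":[0,0,3],"gripper":0}
    - {"translation":[0,0,0],"rotation":[0,0,0],"gripper":0}

```text
time: 8.5
eef_pos: [0.5649, -0.0667, 0.2003]
orientation: [0.951, 0.12, 0.282, -0.036]
ft_force: [-0.2, -0.3, -4.1]
grip_width: 0.0217
grasp_force: 60.0
```

```bash
python3 - <<'E'
from goal import *
o=bot.get_obs();print(o["qpos"],o["ft_force"],o["ft_torque"])
delta(pose([.650,-.043,.2285],-6.5+21))
E
```

```text
[ 0.9321 -0.0755 -0.7179  2.089  -0.5025  0.639  -0.7816] [-0.196  -0.2785 -4.1456] [-0.3945  1.5123 -0.0483]
total [-0.1  1.6  0.9] [-0.05 -0.    0.09] |rows 1 each [-0.08  1.63  0.94] [-0.046 -0.001  0.088]
```

Request:
arm_command:
  moves:
    - {"translation":[1.3,-4.4,0.2],"rotation":[0,0,3],"gripper":0}
    - {"translation":[1.5,-4.4,0.2],"rotation":[0,0,3],"gripper":0}
    - {"translation":[1.7,-4.3,0.2],"rotation":[0,0,3],"gripper":0}
    - {"translation":[1.9,-4.2,0.2],"rotation":[0,0,3],"gripper":0}
    - {"translation":[2.2,-4.1,0],"rotation":[0,0,3],"gripper":0}
    - {"translation":[2.4,-3.9,0],"rotation":[0,0,3],"gripper":0}
    - {"translation":[2.6,-3.8,0],"rotation":[0,0,3],"gripper":0}
    - {"translation":[0,0,0],"rotation":[0,0,0],"gripper":0}
    - {"translation":[0,0,0],"rotation":[0,0,0],"gripper":0}

```text
time: 9.4
eef_pos: [0.5784, -0.094, 0.2012]
orientation: [0.914, 0.291, 0.27, -0.087]
ft_force: [0.2, 0.9, -3.5]
grip_width: 0.0216
grasp_force: 60.0
```

```bash
python3 - <<'E'
from cupfit import *
o=bot.get_obs();print(o["qpos"],o["ft_force"],o["ft_torque"])
delta(pose([.650,-.043,.2285],-6.5+45))
delta(pose([.650,-.043,.2285],-6.5+42))
cm=cam("wrist",o);im=bot.get_image("wrist");e=im.copy()
for a,col in((218.5,(0,255,0)),):
    a=np.radians(a);d=np.array([np.cos(a),np.sin(a),0]);q=proj(cm,[np.array([.65,-.043,z])+.059*d for z in(.256,.29)]);cv2.line(e,*[tuple(map(int,k.round())) for k in q],col,1)
cv2.imwrite("pics/r1.png",e[:,:,::-1])
E
```

```text
[ 0.9675  0.1118 -0.6475  1.9314 -0.5382  0.8428 -0.3122] [ 0.1556  0.9243 -3.5397] [-0.8314  1.2067  0.0057]
total [ 2.8 -3.7  0.1] [-0.02 -0.04  3.14] |rows 1 each [ 2.77 -3.75  0.09] [-0.021 -0.037  3.136]
total [-0.  -0.1  0.1] [-0.02 -0.04  0.14] |rows 1 each [-0.   -0.07  0.09] [-0.022 -0.037  0.136]
```

View pics/r1.png

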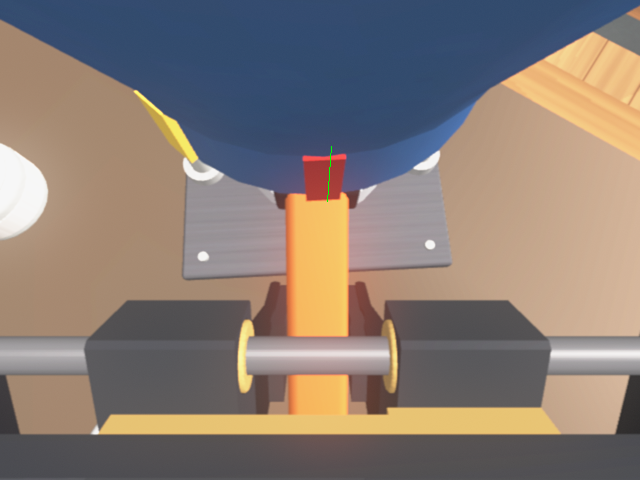

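Request:
arm_command:
  moves:
    - {"translation":[1,-1.4,0],"rotation":[0,0,1.1],"gripper":0}
    - {"translation":[1,-1.4,0],"rotation":[0,0,1.1],"gripper":0}
    - {"translation":[0,0,0],"rotation":[0,0,0],"gripper":0}
    - {"translation":[0,0,-2],"rotation":[0,0,0],"gripper":0}
    - {"translation":[0,0,-2],"rotation":[0,0,0],"gripper":0}
    - {"translation":[0,0,-2],"rotation":[0,0,0],"gripper":0}
    - {"translation":[0,0,-1.5],"rotation":[0,0,0],"gripper":0}
    - {"translation":[0,0,0],"rotation":[0,0,0],"gripper":0}

```text
time: 10.25
eef_pos: [0.5802, -0.097, 0.1935]
orientation: [0.907, 0.31, 0.269, -0.092]
ft_force: [0.3, -0.0, -5.4]
grip_width: 0.0218
grasp_force: 60.0
```

Request:
arm_command:
  moves:
    - {"translation":[0,0,-1],"rotation":[0,0,0],"gripper":0}
    - {"translation":[0,0,-1],"rotation":[0,0,0],"gripper":0}
    - {"translation":[0,0,-1],"rotation":[0,0,0],"gripper":0}
    - {"translation":[0,0,0],"rotation":[0,0,0],"gripper":0}

```text
time: 10.65
eef_pos: [0.5808, -0.0968, 0.1913]
orientation: [0.907, 0.31, 0.269, -0.092]
ft_force: [1.5, 1.5, -0.6]
grip_width: 0.0213
grasp_force: 60.0
```

Request:
arm_command:
  moves:
    - {"translation":[0,0,-0.8],"rotation":[0,0,0],"gripper":0}
    - {"translation":[0,0,0],"rotation":[0,0,0],"gripper":0}
    - {"translation":[0,0,0],"rotation":[0,0,0],"gripper":0}
  force: 60

```text
time: 10.95
eef_pos: [0.5809, -0.0969, 0.1908]
orientation: [0.907, 0.31, 0.269, -0.092]
ft_force: [1.1, 1.5, 3.7]
grip_width: 0.0216
grasp_force: 60.0
```

Request:
arm_command:
  moves:
    - {"translation":[0,0,0],"rotation":[0,0,0],"gripper":40}
    - {"translation":[0,0,0],"rotation":[0,0,0],"gripper":60}
    - {"translation":[0,0,0],"rotation":[0,0,0],"gripper":60}
    - {"translation":[0,0,0],"rotation":[0,0,0],"gripper":60}
    - {"translation":[0,0,0],"rotation":[0,0,0],"gripper":60}
    - {"translation":[0,0,0],"rotation":[0,0,0],"gripper":60}
    - {"translation":[0,0,0],"rotation":[0,0,0],"gripper":60}

```text
time: 11.65
eef_pos: [0.5803, -0.0971, 0.19]
orientation: [0.907, 0.31, 0.269, -0.092]
ft_force: [-0.1, -0.2, -0.4]
grip_width: 0.0591
grasp_force: 0.0
```

```bash
python3 - <<'E'
from goal import *
o=bot.get_obs();print(o["qpos"],o["ft_force"],o["grip_width"])
R=Rn.from_quat(o["orientation"]).as_matrix();print("back 100mm:",-100*R[:,2],"toolx",R[:,0])
cv2.imwrite("pics/rel.png",bot.get_image("wrist")[:,:,::-1])
E
```

```text
[ 0.9681  0.1494 -0.6455  1.9212 -0.5294  0.8437 -0.265 ] [-0.0728 -0.1788 -0.4162] 0.059065335403182484
back 100mm: [-43.081  -33.3261  83.8653] toolx [0.6638 0.5126 0.5447]
```

View pics/rel.png

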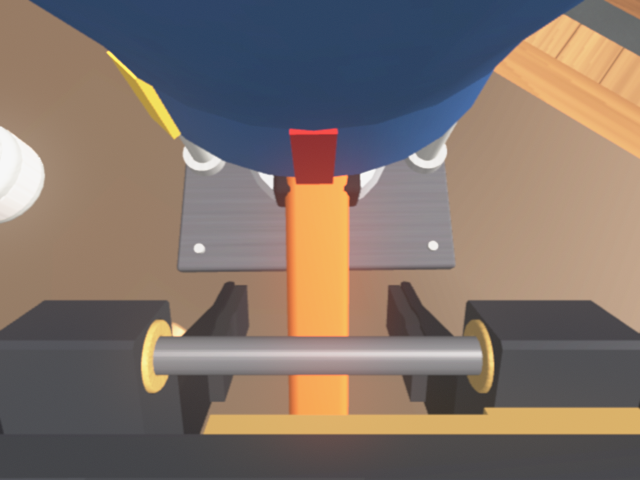

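Request:
arm_command:
  moves:
    - {"translation":[-5,-3.9,9.7],"rotation":[0,0,0],"gripper":60}
    - {"translation":[-10.8,-8.3,21],"rotation":[0,0,0],"gripper":60}
    - {"translation":[-13,-10,25.2],"rotation":[0,0,0],"gripper":60}
    - {"translation":[-13,-10,25.2],"rotation":[0,0,0],"gripper":60}
    - {"translation":[-20,-5,10],"rotation":[0,0,0],"gripper":60}
    - {"translation":[-20,0,0],"rotation":[0,0,0],"gripper":0}
    - {"translation":[0,0,0],"rotation":[0,0,0],"gripper":0}

```text
time: 12.4
eef_pos: [0.497, -0.1354, 0.2821]
orientation: [0.908, 0.309, 0.269, -0.091]
ft_force: [0.5, -0.2, -0.2]
grip_width: 0.0509
grasp_force: 0.0
```

```bash
python3 - <<'E'
from cupfit import *
o=bot.get_obs();print(o["qpos"],o["eef_pos"])
V=Rn.from_matrix(np.array([[0,1,0],[1,0,0],[0,0,-1.]]))
a=delta((np.array([.44,.10,.25]),V))
b=delta((np.array([.455,.403,.18]),V),frm=a)
for n in("side","top","wrist"): cv2.imwrite(f"pics/l_{n}.png",bot.get_image(n)[:,:,::-1])
x,g=measure(np.array([.65,-.043,.218]),38.);
E
```

```text
[ 1.1076 -0.0839 -0.5552  1.9224 -0.6411  1.1468 -0.1369] [ 0.497  -0.1354  0.2821]
total [-57.  235.4 -32.1] [-30.57  15.14  50.92] |rows 8 each [-7.12 29.42 -4.01] [-3.821  1.892  6.365]
total [ 15. 303. -70.] [0. 0. 0.] |rows 7 each [  2.14  43.29 -10.  ] [0. 0. 0.]
cup offset mm [-1.5 -2.3  4.4] yaw,pitch,roll [ 3.  -5.6  0.5] cost 3.209
```

Request:
arm_command:
  moves:
    - {"translation":[-7.12,29.42,-4],"rotation":[-3.821,1.892,6.365],"gripper":0}
    - {"translation":[-7.12,29.42,-4],"rotation":[-3.821,1.892,6.365],"gripper":0}
    - {"translation":[-7.12,29.42,-4],"rotation":[-3.821,1.892,6.365],"gripper":0}
    - {"translation":[-7.12,29.42,-4],"rotation":[-3.821,1.892,6.365],"gripper":0}
    - {"translation":[-7.12,29.42,-4],"rotation":[-3.821,1.892,6.365],"gripper":0}
    - {"translation":[-7.12,29.42,-4],"rotation":[-3.821,1.892,6.365],"gripper":0}
    - {"translation":[-7.12,29.42,-4],"rotation":[-3.821,1.892,6.365],"gripper":0}
    - {"translation":[-7.12,29.42,-4],"rotation":[-3.821,1.892,6.365],"gripper":0}
    - {"translation":[2.2,43,-10],"rotation":[0,0,0],"gripper":0}
    - {"translation":[2.2,43,-10],"rotation":[0,0,0],"gripper":0}
    - {"translation":[2.2,43,-10],"rotation":[0,0,0],"gripper":0}
    - {"translation":[2.2,43,-10],"rotation":[0,0,0],"gripper":0}
    - {"translation":[2.2,43,-10],"rotation":[0,0,0],"gripper":0}
    - {"translation":[2,43,-10],"rotation":[0,0,0],"gripper":0}
    - {"translation":[2,45,-10],"rotation":[0,0,0],"gripper":0}
    - {"translation":[0,0,0],"rotation":[0,0,0],"gripper":0}
    - {"translation":[0,0,0],"rotation":[0,0,0],"gripper":0}

```text
time: 14.35
eef_pos: [0.4552, 0.4061, 0.1782]
orientation: [0.706, 0.709, -0.001, -0.002]
ft_force: [-0.4, -0.3, 0.9]
grip_width: 0.0003
grasp_force: 0.0
```

```bash
python3 - <<'E'
from goal import *
o=bot.get_obs();print(o["qpos"],o["eef_pos"],o["grip_width"])
V=Rn.from_matrix(np.array([[0,1,0],[1,0,0],[0,0,-1.]]))
delta((np.array([.455,.403,.098]),V))
G=[]
def gb(n):
    im=bot.get_image(n).astype(int);m=((im[...,1]>90)&(im[...,1]-im[...,0]>60)&(im[...,1]-im[...,2]>40)).astype(np.uint8)
    k,l,s,c=cv2.connectedComponentsWithStats(m);i=1+s[1:,4].argmax();print(n,s[i],c[i]);return c[i],im
c={n:gb(n) for n in("side","top","wrist")}
cm={n:cam(n,o) for n in c}
print("knob s/t",tri((cm["side"],c["side"][0]),(cm["top"],c["top"][0])),"wrist@.092",atz(cm["wrist"],c["wrist"][0],.092))
s=c["side"][1].astype(np.uint8)
g=np.hstack([cv2.resize(s[150:290,240:400],(400,350),interpolation=2),cv2.resize(c["wrist"][1].astype(np.uint8),(400,300))[:,:].copy() if 0 else cv2.copyMakeBorder(cv2.resize(c["wrist"][1].astype(np.uint8),(400,300)),0,50,0,0,0)])
cv2.imwrite("pics/k1.png",g[:,:,::-1])
E
```

```text
[-0.0289  0.5478 -1.0541  1.5288  0.4774  1.3485 -1.1225] [0.4552 0.4061 0.1782] 0.00030601779119372345
total [ -0.2  -3.1 -80.2] [-0.09 -0.3  -0.25] |rows 2 each [ -0.11  -1.53 -40.11] [-0.046 -0.149 -0.123]
side [196 402  12   8  67] [201.6716 405.6269]Traceback (most recent call last):
  File "<stdin>", line 9, in <module>
  File "<stdin>", line 8, in gb
ValueError: attempt to get argmax of an empty sequence
```

```bash
python3 - <<'E'
from goal import *
o=bot.get_obs();cm=cam("wrist",o);im=bot.get_image("wrist")
h=cv2.cvtColor(im,cv2.COLOR_RGB2HSV);m=((h[...,0]>45)&(h[...,0]<80)&(h[...,1]>150)&(h[...,2]>60)).astype(np.uint8)
k,l,s,c=cv2.connectedComponentsWithStats(m)
if k>1: i=1+s[1:,4].argmax();print(s[i],c[i],atz(cm,s[i][:2]+s[i][2:4]/2,.092),"expected px",proj(cm,[.5055,.4027,.092]))
s=bot.get_image("side")
g=np.hstack([cv2.resize(s[150:290,240:400],(400,350),interpolation=2),cv2.copyMakeBorder(cv2.resize(im,(400,300)),0,50,0,0,0)])
cv2.imwrite("pics/k1.png",g[:,:,::-1])
E
```

```text
(no output)
```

View pics/k1.png

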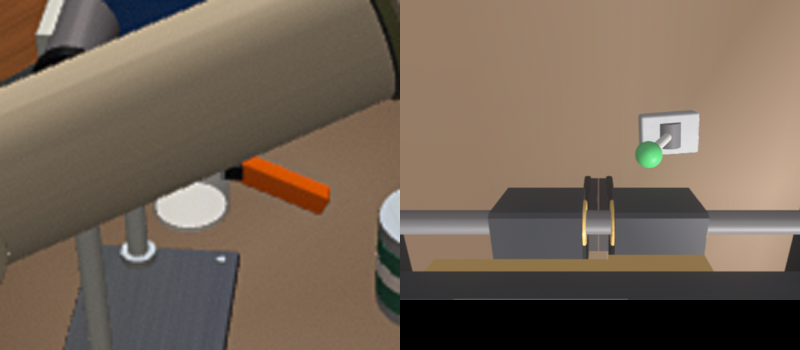

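```bash
python3 - <<'E'
from goal import *
cm=cam("wrist");print(proj(cm,[[.5055,.4027,.092],[.5435,.4027,.025]]),atz(cm,(397,246.5),.092),atz(cm,(430,214),.025),[atz(cm,p,.025) for p in((384,188),(476,177),(478,244))])
I=[cv2.imread(f"pics/{n}0.png") for n in("side","top")]
P=[]
for n,im in zip(("side","top"),I):
    f=im.astype(int);m=((f[...,1]>90)&(f[...,1]-f[...,2]>60)&(f[...,1]-f[...,0]>40)).astype(np.uint8)
    k,l,s,c=cv2.connectedComponentsWithStats(m);i=1+s[1:,4].argmax();print(n,s[i],c[i]);P.append((cam(n),c[i]))
print(tri(*P))
E
```

```text
[[395.3568 247.4731]
 [429.615  220.2911]] [0.5065 0.4033 0.092 ] [0.5434 0.4076 0.025 ] [array([0.5076, 0.4276, 0.025 ]), array([0.5754, 0.4357, 0.025 ]), array([0.5824, 0.3836, 0.025 ])]
side [196 402  12   8  66] [201.7727 405.4697]
top [171 268   9   9  64] [174.8438 272.0625]
[0.5052 0.4023 0.099 ]
```

Request:
arm_command:
  moves:
    - {"translation":[0,-3,-20],"rotation":[0,0,0],"gripper":0}
    - {"translation":[0,-3,-25],"rotation":[0,0,0],"gripper":0}
    - {"translation":[0,-2,-25],"rotation":[0,0,0],"gripper":0}
    - {"translation":[0,0,-10],"rotation":[0,0,0],"gripper":0}
    - {"translation":[0,0,0],"rotation":[0,0,0],"gripper":0}
    - {"translation":[7,0.85,0],"rotation":[0,0,0],"gripper":0}
    - {"translation":[7,0.85,0],"rotation":[0,0,0],"gripper":0}
    - {"translation":[7,0.85,0],"rotation":[0,0,0],"gripper":0}
    - {"translation":[7,0.85,0],"rotation":[0,0,0],"gripper":0}
    - {"translation":[7,0.85,0],"rotation":[0,0,0],"gripper":0}
    - {"translation":[7,0.85,0],"rotation":[0,0,0],"gripper":0}
    - {"translation":[7,0.85,0],"rotation":[0,0,0],"gripper":0}
    - {"translation":[7,0.85,0],"rotation":[0,0,0],"gripper":0}
    - {"translation":[7,0.85,0],"rotation":[0,0,0],"gripper":0}
    - {"translation":[7,0.85,0],"rotation":[0,0,0],"gripper":0}
    - {"translation":[7,0.85,0],"rotation":[0,0,0],"gripper":0}
    - {"translation":[7,0.85,0],"rotation":[0,0,0],"gripper":0}
    - {"translation":[7,0.85,0],"rotation":[0,0,0],"gripper":0}
    - {"translation":[0,0,0],"rotation":[0,0,0],"gripper":0}

```text
time: 16.45
eef_pos: [0.5486, 0.407, 0.099]
orientation: [0.707, 0.707, -0.001, -0.001]
ft_force: [0.0, -0.9, -0.8]
grip_width: 0.0003
grasp_force: 0.0
```

Request:
arm_command:
  moves:
    - {"translation":[2,0.2,0],"rotation":[0,0,0],"gripper":0}
    - {"translation":[2,0.2,0],"rotation":[0,0,0],"gripper":0}
    - {"translation":[2,0.2,0],"rotation":[0,0,0],"gripper":0}
    - {"translation":[0,0,0],"rotation":[0,0,0],"gripper":0}

```text
time: 16.85
eef_pos: [0.5537, 0.4078, 0.0992]
orientation: [0.707, 0.707, -0.001, -0.001]
ft_force: [-0.2, 0.4, -0.1]
grip_width: 0.0004
grasp_force: 0.1
```

Request:
arm_command:
  moves:
    - {"translation":[2,0.2,0],"rotation":[0,0,0],"gripper":0}
    - {"translation":[2,0.2,0],"rotation":[0,0,0],"gripper":0}
    - {"translation":[2,0.2,0],"rotation":[0,0,0],"gripper":0}
    - {"translation":[0,0,0],"rotation":[0,0,0],"gripper":0}

```text
time: 17.25
eef_pos: [0.5599, 0.4083, 0.0992]
orientation: [0.707, 0.707, -0.001, -0.001]
ft_force: [0.0, -0.7, -0.1]
grip_width: 0.0005
grasp_force: 0.1
```

```bash
python3 - <<'E'
from goal import *
o=bot.get_obs();cm=cam("wrist",o);im=bot.get_image("wrist")
f=im.astype(int);m=((f[...,1]>80)&(f[...,1]-f[...,0]>40)&(f[...,1]-f[...,2]>30)).astype(np.uint8)
k,l,s,c=cv2.connectedComponentsWithStats(m);print(k,[(s[i].tolist(),atz(cm,s[i][:2]+s[i][2:4]/2,.092)) for i in range(1,k) if s[i][4]>30],"exp final",proj(cm,[.581,.412,.092]))
cv2.imwrite("pics/k2.png",im[:,:,::-1]);print(o["ft_force"])
E
```

```text
2 [([342, 274, 59, 27, 1229], array([0.583 , 0.4167, 0.092 ]))] exp final [[366.3761 297.7476]]
[ 0.0094 -0.6963 -0.0867]
```

Request:
arm_command:
  moves:
    - {"translation":[2,0.2,0],"rotation":[0,0,0],"gripper":0}
    - {"translation":[2,0.2,0],"rotation":[0,0,0],"gripper":0}
    - {"translation":[0,0,0],"rotation":[0,0,0],"gripper":0}

```text
time: 17.6
eef_pos: [0.5608, 0.4087, 0.099]
orientation: [0.706, 0.708, -0.003, -0.002]
ft_force: [-11.7, -5.0, 5.7]
grip_width: 0.0004
grasp_force: 6.2
```

```bash
python3 - <<'E'
from goal import *
o=bot.get_obs();cm=cam("wrist",o);im=bot.get_image("wrist")
f=im.astype(int);m=((f[...,1]>80)&(f[...,1]-f[...,0]>40)&(f[...,1]-f[...,2]>30)).astype(np.uint8)
k,l,s,c=cv2.connectedComponentsWithStats(m);print(k,[(s[i].tolist(),atz(cm,s[i][:2]+s[i][2:4]/2,.092)) for i in range(1,k) if s[i][4]>30],"exp final",proj(cm,[.581,.412,.092]))
cv2.imwrite("pics/k2.png",im[:,:,::-1]);print(o["ft_force"])
E
```

```text
2 [([341, 275, 58, 26, 1155], array([0.5832, 0.417 , 0.092 ]))] exp final [[364.3181 298.8292]]
[-11.7483  -4.9971   5.6957]
```

View pics/k2.png

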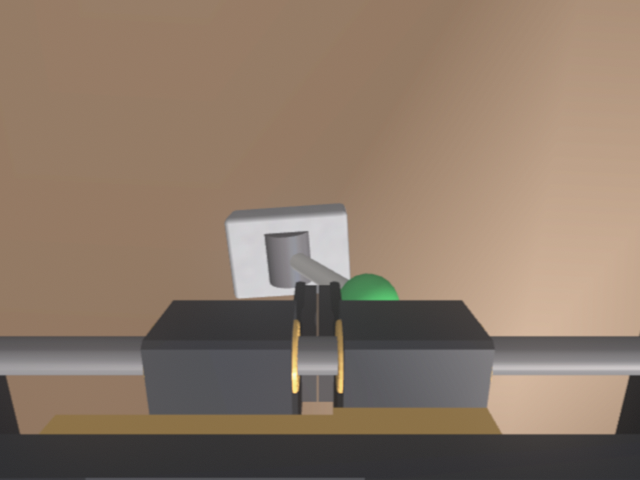

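Request:
arm_command:
  moves:
    - {"translation":[-6,-0.7,0],"rotation":[0,0,0],"gripper":0}
    - {"translation":[-14,-1.5,0],"rotation":[0,0,0],"gripper":0}
    - {"translation":[-15,-1.5,10],"rotation":[0,0,0],"gripper":0}
    - {"translation":[-10,0,40],"rotation":[0,0,0],"gripper":0}
    - {"translation":[-20,30,40],"rotation":[0,0,0],"gripper":0}
    - {"translation":[-40,20,20],"rotation":[0,0,0],"gripper":0}
    - {"translation":[-40,20,0],"rotation":[0,0,0],"gripper":0}
    - {"translation":[0,0,0],"rotation":[0,0,0],"gripper":0}
    - {"translation":[0,0,0],"rotation":[0,0,0],"gripper":0}

```text
time: 18.55
eef_pos: [0.4193, 0.4735, 0.2067]
orientation: [0.706, 0.708, -0.0, -0.001]
ft_force: [0.6, -0.8, -1.0]
grip_width: -0.0
grasp_force: 0.0
```

```bash
python3 - <<'E'
from goal import *
from fit import *
o=bot.get_obs();print(o["eef_pos"],o["ft_force"])
I={n:bot.get_image(n) for n in("side","top")};C={n:cam(n) for n in I}
P=[]
for n,im in I.items():
    f=im.astype(int);m=((f[...,1]>90)&(f[...,1]-f[...,0]>60)&(f[...,1]-f[...,2]>40)).astype(np.uint8)
    k,l,s,c=cv2.connectedComponentsWithStats(m)
    if k>1: i=1+s[1:,4].argmax();print(n,s[i]);P.append((C[n],c[i]))
if len(P)==2: print("knob",tri(*P))
e=[]
for n,b in(("side",(280,180,110,90)),("top",(290,150,110,120))):
    g=cv2.resize(I[n][b[1]:b[1]+b[3],b[0]:b[0]+b[2]],None,fx=S,fy=S,interpolation=2)
    for p in orange_parts()[3:]: 
        q=(proj(C[n],rotz(p,np.radians(38))+[.65,-.043,.218])-b[:2]+.5)*S
        cv2.polylines(g,[cv2.convexHull(q.round().astype(np.int32))],True,(0,255,0),1)
    e.append(cv2.copyMakeBorder(g,0,480-g.shape[0],0,0,0))
e.append(cv2.resize(I["side"],(0,0),fx=.5,fy=.5)) if 0 else None
cv2.imwrite("pics/f1.png",cv2.resize(np.hstack(e),None,fx=.85,fy=.85)[:,:,::-1])
E
```

```text
[0.4193 0.4735 0.2067] [ 0.588  -0.837  -0.9722]
top [169 242   9   8  58]
```

View pics/f1.png

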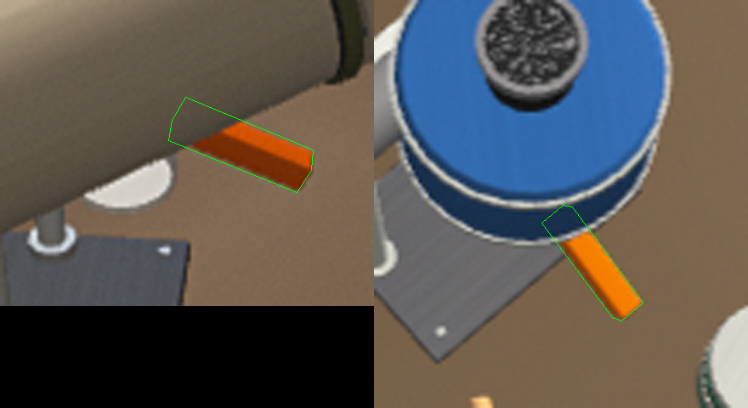

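```bash
python3 - <<'E'
from goal import *
print("knob",atz(cam("top"),(173,245.5),.094));print(bot.hand_in())
E
```

```text
knob [0.5819 0.4091 0.094 ]
the job is handed in; nothing more can be done
None
```

The cup is locked in the collar at the red mark and released, the switch lever was then pushed over to its stop, and the job is handed in at about 18.7 s; I viewed 12 pictures against the limit of 10.

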